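# Nest the mixing cups and hold the stack up off the board

## Robot

A 7-joint arm with a two-finger parallel gripper is mounted at the origin on a cart in front of the work surface, level with it; the furniture and walls round the work are solid. World frame = base frame: x ahead of the robot, y to its left, z up, the work surface at z = 0. Lengths are in m, angles in rad, forces in N, time in s.
With the tool pointing down it reaches from about 0.4 to 0.85 m from the base axis. Payload 10.4 kg.
Tool frame: the origin (TCP) lies between the finger pads; the fingertips stand 14 mm ahead of it and the grasp point (between the pads) lies 5 mm behind it (r.finger_overhang is the z of the fingertips in the tool frame, in m); z points along the fingers, y is the line along which they close (so a half turn about z gives the same grasp; the last joint's range is limited). The gripper opens to 87 mm and grips with 3 to 60 N. Pads are 19 mm wide; open, the fingers measure 117 mm over their backs; the gripper's body (75 mm by 190 mm) begins 51 mm behind the grasp point.
Start: joints at [1.13, 0.332, -0.065, 1.46, 0.022, 1.35, -0.088], TCP at [0.254, -0.571, 0.237] pointing down, gripper open.
Joint ranges: [-2.6, 2.6], [-0.5, 2.12], [-1.47, 1.34], [0.16, 2.42], [-1.27, 4.41], [0.06, 2.06], [-2.6, 2.6]. Speed limits (rad/s): [2.22, 2.22, 2.79, 2.79, 3.14, 3.14, 3.14].

## Interface

Orientations are given as a unit quaternion [x, y, z, w].
In Python, from bench import r, optics gives the robot as it stands.
- The arm moves only by the shell command python3 -m pendant 'ROWS' [FORCE]. ROWS is JSON, a list of rows, each a list of 7 numbers: the closure, from -1 (fully open) to 1 (shut), then the shift along the tool's x, y, z scaled (see below), then the turn, a rotation vector about the tool's x, y, z scaled (see below). In form: [[grip, x, y, z, rx, ry, rz], ...]. A call has 1 to 8 rows; each row is the pose to reach, as a shift and turn from the pose commanded when the call began, along the tool's axes at that moment; what a row does not reach only later rows make up. The controller multiplies each number of a shift by 0.3 m and each number of a turn by 120 degrees. A row lasts 1/8 s, in which the tool goes at most 62.5 mm and 10.7 degrees, less where a joint would pass 70% of its speed; a pose out of reach is approached as far as the arm can. A call with a number of a shift or a turn outside -1 to 1 is refused whole. A call with a gripper value outside its range is refused whole. The fingers move at their own pace and stop on an object; FORCE is the grip in N (left out, the last holds). Time passes only in rows, so rows that repeat a pose let the fingers close. It gives the time, the measured TCP pose, the force, the opening and the grip force at its end, in the units of the state.
- r.read_state(): the state, without advancing time (a new reading comes with each control period).
- optics.camera(name): name is "side" or "top"; returns a dict with "pixels" (384x512x3 uint8, red, green, blue), "vfov" (degrees; the focal length in pixels is half the picture's height over the tangent of half this angle, whatever the lens; pixels are square), "cx", "cy" (the principal point, pixels), "D" ([k1, k2, p1, p2, k3] as OpenCV has them; the pictures are not rectified), "rvec" (rotation vector, rad) and "tvec" (3), from world to camera coordinates, as OpenCV has them. Camera axes: x right, y down, z forward; pixel columns grow to the right and rows downward; lengths in m; the calibration is good to about 2 mm. A picture is of the moment at which its call begins. There is no depth.
- r.close_job(): hands the job in; it is judged then, once.
The state is a dict: "time": time; "joint_positions": joint angles; "joint_vel": joint speeds; "joint_torque": joint torques, N m; "ee_pos": TCP position; "eef_rot": TCP orientation; "ft_force": force on the tool from outside, world axes, zero at the start; "torque": the same for the moment, N m; "width": finger opening in m; "grip_force": force on a finger pad.
Only numpy, scipy, OpenCV 4.12 (cv2) and the standard library are available. Lean on these libraries where they do the work, as an engineer would, in place of code of your own. Each camera call takes 0.05 s, during which the arm holds its last target. There are 200 camera calls.

## Task

Nest both grey mixing cups inside the blue carrying cup while it stands on the wooden board, each fully seated. Then grip the blue cup at the bottom and lift the whole nested stack at least 10 cm clear of the board, and finish while still holding it there, level and still, so that I can pull the board away. Do not tip any cup over and leave the other things on the table where they are.

Things in the scene. Friction and masses are not known exactly. Their poses are not given: they have to be found in the camera images.
- cup_blue: Blue plastic open cup 51 mm tall, about 60 g: conical body (32 mm across at the foot, 56 mm at 40 mm height) under a straight collar of 67 mm outside diameter from 40 to 51 mm height, where it is gripped; mouth 60 mm inside, wall 1.6 mm (collar 3.5 mm). Origin: centre of the foot's underside, z up its axis. Stands on the board at first; must be the lowest of the stack.
- cup_grey_a: Grey plastic cup on the table, same shape, size and origin as the blue one, but its collar is 64 mm across (wall 2 mm). A cup set into another sinks until its collar rests on the other's rim, its origin 11 mm above the other's; three nested are 73 mm tall, collars one above the other, the blue one standing out 1.5 mm all round. 
- cup_grey_b: The other grey plastic cup on the table, same shape, size and origin as the blue one, but its collar is 64 mm across (wall 2 mm). A cup set into another sinks until its collar rests on the other's rim, its origin 11 mm above the other's; three nested are 73 mm tall, collars one above the other, the blue one standing out 1.5 mm all round. 
- board: Pale wooden offcut lying flat, fixed, 70 (its x) x 110 (its y) x 18 mm high; origin at the centre of its underside, on the table top (z = 0). The blue cup stands on it, near its middle.
- tin: round brown paste tin, 70 mm across, 30 mm tall, loose bystander; origin at the centre of its underside.
- spool: red wire spool with black flanges, standing, 58 mm across, 40 mm tall, loose bystander; origin at the centre of its underside.
- gear: white printed gear lying flat, 56 mm across, 15 mm tall, loose bystander; origin at the centre of its underside.
- measure: yellow pocket tape measure, 36x89x65 mm, loose bystander; origin at the centre of its underside.
- paste_brush: flat paint brush with wooden handle lying down, 52x206x15 mm, long axis y, loose bystander; origin at the centre of its underside.
Mind the look-alikes: they are no part of the job. Leave any black look-alike of the board alone.

How it is judged:
On the way:
1. both grey cups are nested fully in the blue cup, which still stands on the board (((z of cup_grey_a in the frame of cup_blue between 0.007 and 0.015 m and z of cup_grey_b in the frame of cup_blue between 0.018 and 0.027 m) or (z of cup_grey_b in the frame of cup_blue between 0.007 and 0.015 m and z of cup_grey_a in the frame of cup_blue between 0.018 and 0.027 m)) and horizontal distance between each of cup_grey_a, cup_grey_b and cup_blue below 0.008 m and angle between each of cup_grey_a, cup_blue, cup_grey_b's own z axis and vertical below 0.12 rad and height (world z) of cup_blue between 0.012 and 0.024 m and contact force between cup_blue and board above 0.1 N), for 0.2 s.
At the end, for the whole second after the job is handed in: Fingers hold the blue cup (over 1 N), its foot over 113 mm above the table; grey cups seated in it in either order (origins 7-15 and 18-27 mm above its own, within 8 mm sideways); all within 0.12 rad of upright and still (under 0.03 m/s, 0.3 rad/s) (height (world z) of cup_blue above 0.113 m and ((z of cup_grey_a in the frame of cup_blue between 0.007 and 0.015 m and z of cup_grey_b in the frame of cup_blue between 0.018 and 0.027 m) or (z of cup_grey_b in the frame of cup_blue between 0.007 and 0.015 m and z of cup_grey_a in the frame of cup_blue between 0.018 and 0.027 m)) and horizontal distance between each of cup_grey_a, cup_grey_b and cup_blue below 0.008 m and angle between each of cup_grey_a, cup_blue, cup_grey_b's own z axis and vertical below 0.12 rad and contact force between the fingers and cup_blue above 1 N and linear speed of each of cup_grey_a, cup_blue, cup_grey_b below 0.03 m/s and angular speed of each of cup_grey_a, cup_blue, cup_grey_b below 0.3 rad/s); the arm keeps its last pose, push and grip.
It fails at once if a cup is tipped over (more than 0.7 rad) (angle between any of cup_grey_a, cup_blue, cup_grey_b's own z axis and vertical above 0.7 rad).
It fails at once if a bystander is moved by more than 25 mm (distance of any of tin, spool, gear, measure, paste_brush from where it was at the start of the episode above 0.025 m).
It also fails if it takes over 72 s, if anything falls off the work surface, if the arm or the gripper's body presses on something with over 40 N, if the wrist force passes 120 N, or if a joint passes its speed limit or range.

## Working session

There is one attempt and no reset: what is moved stays moved. The work goes in short steps, Python scripts to look and compute and a shell command to move; the robot and the scene stay as the last step left them, time stands still between calls to the robot, and variables do not carry over. Pictures are saved under pics/ and viewed, at most 10 in all, crops included, and the job is handed in when it is done.

```bash
mkdir -p pics; ls; python3 - <<'E'
from bench import r, optics
import cv2, json
for n in("top","side"):
    c=optics.camera(n); cv2.imwrite(f"pics/{n}0.png",c["pixels"][:,:,::-1]); print({k:(v if k!="pixels" else 0) for k,v in c.items()})
print(r.read_state(), r.finger_overhang)
E
```

```text
pics
{'pixels': 0, 'vfov': 44.972267016774495, 'cx': 245.66742876031455, 'cy': 186.3760043608995, 'D': array([-0.05046431,  0.        ,  0.        ,  0.        ,  0.        ]), 'rvec': array([ 2.1183502 , -2.18075397,  0.11615818]), 'tvec': array([0.03827865, 0.54626955, 1.51905364])}
{'pixels': 0, 'vfov': 51.846530919662285, 'cx': 253.58765782981612, 'cy': 192.80672531824692, 'D': array([-0.03606151,  0.        ,  0.        ,  0.        ,  0.        ]), 'rvec': array([ 0.27510838, -2.72377019,  1.30357255]), 'tvec': array([0.56171587, 0.10285742, 0.93071183])}
{'time': 0.1, 'joint_positions': array([ 1.13037556,  0.33280463, -0.06470631,  1.46086522,  0.02162292,
        1.34990744, -0.08848883]), 'joint_vel': array([ 0.00109923, -0.00211322,  0.00113349, -0.00052194, -0.00013741,
       -0.00030871, -0.00120517]), 'joint_torque': array([ 1.47771480e-03, -6.24542642e+01,  2.46884505e-02, -3.90723968e+01,
       -6.15608320e-02,  3.64191458e-02,  5.31504645e-05]), 'ee_pos': array([ 0.25346364, -0.57093117,  0.23583227]), 'eef_rot': array([ 9.78252963e-01,  2.07414381e-01, -1.72124845e-04, -6.20765751e-04]), 'ft_force': array([-0.73015318, -0.27640427,  0.07310984]), 'torque': array([ 0.02753691, -0.04958264,  0.00771189]), 'grip_force': 0.0, 'width': 0.08717094622251673} 0.014
```

View pics/top0.png

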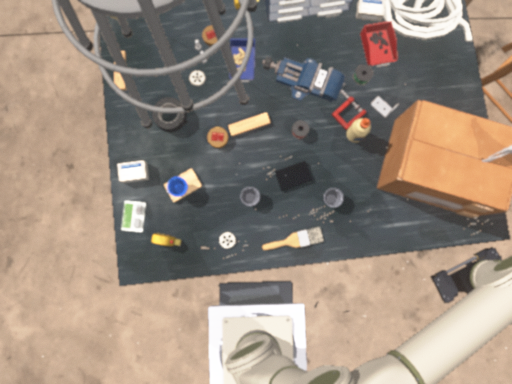

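View pics/side0.png

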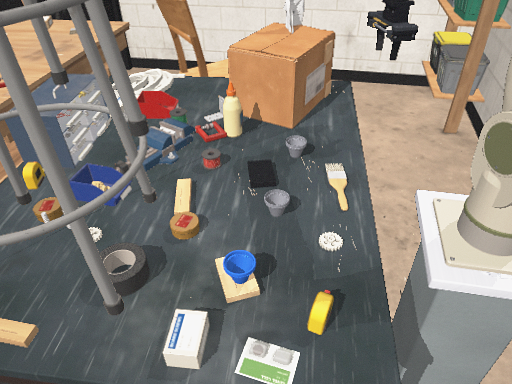

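The top view shows the blue cup on the pale board at about (178,186), and grey cups at about (250,196) and (333,198). The black look-alike board is at (295,177), the brush at (295,240), the gear at (227,240) and the tape measure at (166,240). In the side view the blue cup is at (239,266) and the greys at (277,202) and (296,146).

```bash
cat > h.py <<'E'
import numpy as np, cv2
from bench import r, optics
from scipy.spatial.transform import Rotation as R
class Cam:
    def __init__(s,n):
        c=optics.camera(n); s.im=np.ascontiguousarray(c["pixels"][:,:,::-1]); f=s.im.shape[0]/2/np.tan(np.radians(c["vfov"]/2))
        s.K=np.array([[f,0,c["cx"]],[0,f,c["cy"]],[0,0,1]]); s.D=c["D"]; s.rv=c["rvec"]; s.t=c["tvec"]; s.Rm=cv2.Rodrigues(s.rv)[0]
    def proj(s,p): return cv2.projectPoints(np.float64(p).reshape(-1,1,3),s.rv,s.t,s.K,s.D)[0][:,0]
    def ray(s,uv,z):  # pixels -> points on plane z
        q=cv2.undistortPoints(np.float64(uv).reshape(-1,1,2),s.K,s.D)[:,0]
        d=np.c_[q,np.ones(len(q))]@s.Rm; o=-s.Rm.T@s.t
        return o+d*((z-o[2])/d[:,2])[:,None]
    def draw(s,p,col): cv2.polylines(s.big,[np.int32(s.proj(p)*s.k*16-s.o*16+ (s.k-1)*8)],True,col,1,shift=4)
    def crop(s,x0,y0,x1,y1,k):
        s.k=k; s.o=np.array([x0*k,y0*k]); s.big=cv2.resize(s.im[y0:y1,x0:x1],None,fx=k,fy=k,interpolation=cv2.INTER_CUBIC)
def circ(x,y,z,rad):
    a=np.linspace(0,2*np.pi,60); return np.c_[x+rad*np.cos(a),y+rad*np.sin(a),0*a+z]
def blob(mask,near,z,cam,rad=18):
    m=np.zeros_like(mask); cv2.circle(m,near,rad,255,-1); m&=mask
    cs,_=cv2.findContours(m,cv2.RETR_EXTERNAL,cv2.CHAIN_APPROX_NONE); c=cv2.convexHull(max(cs,key=cv2.contourArea))
    P=cam.ray(c[:,0],z)[:,:2].astype(np.float32); (x,y),rr=cv2.minEnclosingCircle(P)
    M=cv2.moments(P.reshape(-1,1,2)); return np.array([M["m10"]/M["m00"],M["m01"]/M["m00"]]),rr
def move_to(p,yaw=None):
    "shift/turn numbers from the measured pose to TCP p pointing down, tool x at yaw"
    s=r.read_state(); q=R.from_quat(s["eef_rot"]); d=q.inv().apply(np.array(p)-s["ee_pos"])/.3
    Rt=q if yaw is None else R.from_matrix(np.array([[np.cos(yaw),np.sin(yaw),0],[np.sin(yaw),-np.cos(yaw),0],[0,0,-1]]).T.T)
    return d.round(3),((q.inv()*Rt).as_rotvec()/np.radians(120)).round(3)
E
python3 - <<'E'
from h import *
T=Cam("top"); S=Cam("side")
hsv=cv2.cvtColor(T.im,cv2.COLOR_BGR2HSV)
blue=cv2.inRange(hsv,(100,120,60),(125,255,255))
v=hsv[...,2]; print(v[184:210:2,238:264:2]); 
grey=cv2.inRange(v,62,255)
b,rb=blob(blue,(178,186),.066,T); print("blue",b,rb)
res=[(b,.069,.0335)]
for n in((250,196),(333,198)):
    g,rg=blob(grey,n,.048,T,14); print("grey",g,rg); res.append((g,.051,.032))
T.crop(110,150,350,250,3); S.crop(190,120,350,320,3)
for c in(T,S):
    for g,z,ra in res: c.draw(circ(*g,z,ra),(0,255,255))
cv2.imwrite("pics/ov_t.png",T.big); cv2.imwrite("pics/ov_s.png",S.big)
E
```

```text
[[ 94  91  87  84  81  83  83  80  81  80  77  82  79]
 [ 85  86  82  87  98 106 100  99  90  79  79  79  76]
 [ 82  78  90 119 120 122 124 114 125 103  81  80  78]
 [ 80  88 112 110  95  84  85  87 124 141 107  77  75]
 [ 81  96 112  88  81  88  90  86 102 136 142  80  74]
 [ 85 115 110  85  99 114 119 110 101 135 147  86  65]
 [ 85 120  98  87 113 120 117 119 114 137 144  86  55]
 [ 84 115 103  87 111 120 118 120 123 148 157  78  54]
 [ 82  97 122  92 105 117 117 120 141 158 145  66  53]
 [ 84  84 112 122 106 106 111 133 164 157  91  53  54]
 [ 81  78  85 107 135 145 154 152 150  92  59  58  55]
 [ 83  78  81  83  92 106 114  92  65  57  52  58  55]
 [ 79  81  77  82  82  82  82  79  71  76  59  58  59]]
blue [0.55186009 0.24789314] 0.03311069682240486
grey [0.51422993 0.01104165] 0.046677444130182266
grey [ 0.50007419 -0.26241209] 0.0466231033205986
```

View pics/ov_t.png

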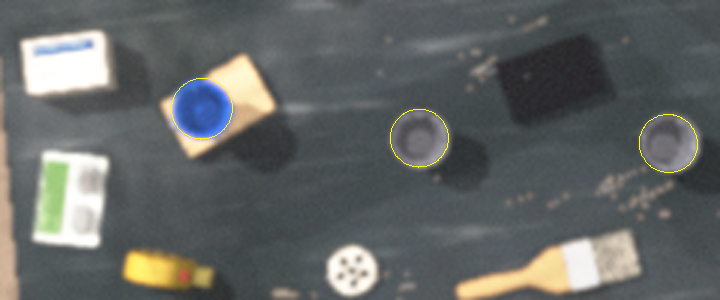

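View pics/ov_s.png

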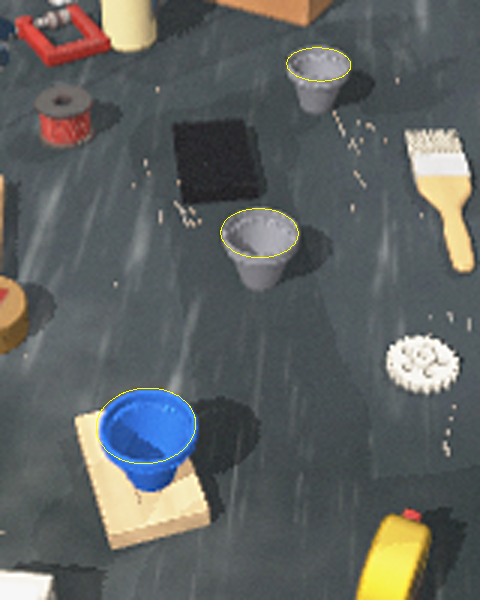

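```bash
python3 - <<'E'
from h import *
T=Cam("top"); S=Cam("side")
hsv=cv2.cvtColor(T.im,cv2.COLOR_BGR2HSV); v=hsv[...,2]
b,_=blob(cv2.inRange(hsv,(100,120,60),(125,255,255)),(178,186),.066,T); print("blue",b)
for n in((250,196),(333,198)): print("grey",blob(cv2.inRange(v,99,255),n,.048,T,14))
print("box bottom side view",S.ray([(331,95),(278,122),(243,106)],0).round(3))
print("box top, top view at z=.2",T.ray([(424,100),(380,190),(411,155),(512,178)],.2).round(3))
print("leg feet",S.ray([(113,305),(150,200)],0).round(3), T.ray([(147,123),(245,100)],0).round(3))
s=r.read_state(); print(s["ee_pos"]); print(move_to([.500,-.262,.15]))
E
```

```text
blue [0.55200188 0.24802651]
grey (array([0.51354319, 0.01088939]), 0.034694854170084)
grey (array([ 0.50052097, -0.2652627 ]), 0.034714121371507645)
box bottom side view [[ 0.416 -0.714  0.   ]
 [ 0.586 -0.461  0.   ]
 [ 0.736 -0.561  0.   ]]
box top, top view at z=.2 [[ 0.777 -0.534  0.2  ]
 [ 0.503 -0.38   0.2  ]
 [ 0.607 -0.481  0.2  ]
 [ 0.528 -0.784  0.2  ]]
leg feet [[0.792 0.354 0.   ]
 [0.855 0.025 0.   ]] [[0.786 0.363 0.   ]
 [0.857 0.017 0.   ]]
[ 0.25359949 -0.57114369  0.23634456]
(array([ 1.169, -0.608,  0.288]), array([0., 0., 0.]))
```

```bash
python3 -m pendant '[[-1,0.15,-0.08,0.03,0,0,0],[-1,0.3,-0.15,0.07,0,0,0],[-1,0.45,-0.23,0.11,0,0,0],[-1,0.6,-0.31,0.14,0,0,0],[-1,0.75,-0.39,0.18,0,0,0],[-1,0.9,-0.47,0.22,0,0,0],[-1,1,-0.53,0.25,0,0,0],[-1,1,-0.53,0.25,0,0,0]]' 20; python3 -c "
from h import *
print(move_to([.5005,-.2645,.105]),move_to([.5005,-.2645,.055]))"
```

```text
time: 1.3
ee_pos: [0.4648, -0.3009, 0.1609]
eef_rot: [0.978, 0.21, 0.0, -0.001]
ft_force: [-0.8, -0.5, 0.0]
width: 0.0873
grip_force: 0.0
(array([ 0.158, -0.062,  0.187]), array([0., 0., 0.])) (array([ 0.158, -0.061,  0.353]), array([0., 0., 0.]))
```

```bash
python3 -m pendant '[[-1,0.08,-0.03,0.05,0,0,0],[-1,0.158,-0.062,0.1,0,0,0],[-1,0.158,-0.062,0.15,0,0,0],[-1,0.158,-0.062,0.2,0,0,0],[-1,0.158,-0.062,0.25,0,0,0],[-1,0.158,-0.062,0.3,0,0,0],[-1,0.158,-0.062,0.35,0,0,0],[-1,0.158,-0.062,0.35,0,0,0]]'; python3 - <<'E'
from h import *
print(move_to([.5005,-.2645,.055]))
for n,b in(("side",(250,90,350,190)),("top",(290,150,390,250))):
    c=Cam(n); c.crop(*b,4); cv2.imwrite(f"pics/g1_{n}.png",c.big)
a=[cv2.imread(f"pics/g1_{n}.png") for n in("side","top")]; cv2.imwrite("pics/g1.png",np.hstack(a))
E
```

```text
time: 2.3
ee_pos: [0.4983, -0.2677, 0.0552]
eef_rot: [0.978, 0.207, -0.001, -0.001]
ft_force: [0.9, 0.6, -0.2]
width: 0.0871
grip_force: 0.0
(array([ 0.011, -0.007,  0.001]), array([0., 0., 0.]))
```

View pics/g1.png

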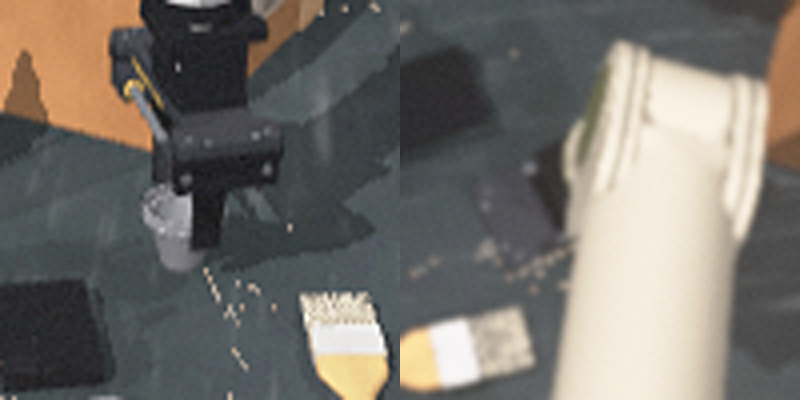

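The side crop shows the near finger in front of and to the right of the grey cup at about (205,215), which matches the closing axis. The cup sits between the fingers, so I'm closing.

```bash
python3 -m pendant '[[-1,0.011,-0.007,0,0,0,0],[1,0.011,-0.007,0,0,0,0],[1,0.011,-0.007,0,0,0,0],[1,0.011,-0.007,0,0,0,0],[1,0.011,-0.007,0,0,0,0],[1,0.011,-0.007,0,0,0,0]]' 20; python3 -m pendant '[[1,0,0,-0.02,0,0,0],[1,0,0,-0.05,0,0,0],[1,0,0,-0.1,0,0,0],[1,0,0,-0.15,0,0,0],[1,0,0,-0.22,0,0,0],[1,0,0,-0.3,0,0,0],[1,0,0,-0.3,0,0,0]]'; python3 - <<'E'
from h import *
c=Cam("side"); c.crop(250,60,350,190,4); cv2.imwrite("pics/g2.png",c.big)
print(move_to([.552,.248,.145])); print(r.read_state()["joint_positions"])
E
```

```text
time: 3.15
ee_pos: [0.5013, -0.2648, 0.0567]
eef_rot: [0.978, 0.207, 0.0, 0.0]
ft_force: [0.5, -0.4, 1.0]
width: 0.064
grip_force: 20.7
time: 4.03
ee_pos: [0.5025, -0.2652, 0.1492]
eef_rot: [0.978, 0.207, 0.002, 0.001]
ft_force: [0.3, -0.2, -0.8]
width: 0.0638
grip_force: 20.7
(array([ 0.847, -1.495,  0.007]), array([0., 0., 0.]))
[ 0.66372648  0.28916558 -0.30341846  1.71761497  0.09402086  1.14685543
 -0.81952907]
```

View pics/g2.png

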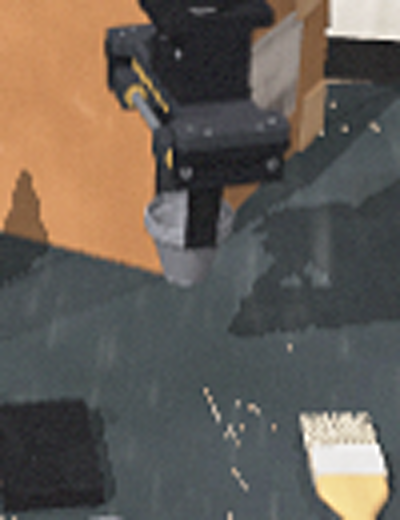

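```bash
python3 -m pendant '[[1,0.03,-0.06,0,0,0,0],[1,0.1,-0.18,0,0,0,0],[1,0.18,-0.32,0,0,0,0],[1,0.26,-0.46,0,0,0,0],[1,0.34,-0.6,0,0,0,0],[1,0.42,-0.74,0,0,0,0],[1,0.48,-0.86,0,0,0,0],[1,0.55,-0.97,0,0,0,0]]'; python3 -m pendant '[[1,0.07,-0.12,0,0,0,0],[1,0.14,-0.25,0,0,0,0],[1,0.2,-0.37,0,0,0,0],[1,0.25,-0.46,0,0,0,0],[1,0.28,-0.5,0,0,0,0],[1,0.28,-0.5,0,0,0,0]]'; python3 - <<'E'
from h import *
print(move_to([.552,.248,.128])); print(r.read_state()["joint_positions"])
E
```

```text
time: 5.08
ee_pos: [0.5326, 0.0711, 0.1458]
eef_rot: [0.978, 0.208, -0.001, -0.0]
ft_force: [-0.1, -0.4, -0.6]
width: 0.0633
grip_force: 20.7
time: 5.82
ee_pos: [0.5492, 0.2402, 0.146]
eef_rot: [0.978, 0.208, -0.001, -0.0]
ft_force: [-0.3, 0.0, -0.8]
width: 0.064
grip_force: 20.7
(array([ 0.019, -0.02 ,  0.06 ]), array([0., 0., 0.]))
[-0.02477918  0.40275215 -0.58016882  1.6186177   0.23293177  1.191124
 -1.80658088]
```

```bash
python3 -m pendant '[[1,0.019,-0.02,0,0,0,0],[1,0.019,-0.02,0,0,0,0],[1,0.019,-0.02,0.04,0,0,0],[1,0.019,-0.02,0.08,0,0,0],[1,0.019,-0.02,0.11,0,0,0],[1,0.019,-0.02,0.14,0,0,0],[1,0.019,-0.02,0.16,0,0,0],[1,0.019,-0.02,0.16,0,0,0]]'; python3 - <<'E'
from h import *
print(move_to([.552,.248,.086]))
E
```

```text
time: 6.82
ee_pos: [0.5524, 0.2471, 0.098]
eef_rot: [0.978, 0.207, -0.0, 0.0]
ft_force: [-0.2, 0.7, 0.1]
width: 0.0637
grip_force: 20.7
(array([-0.   , -0.003,  0.04 ]), array([0., 0., 0.]))
```

No contact force so far. I'm continuing down to the seat.

```bash
python3 -m pendant '[[1,0,0,0.01,0,0,0],[1,0,0,0.02,0,0,0],[1,0,0,0.028,0,0,0],[1,0,0,0.036,0,0,0],[1,0,0,0.036,0,0,0],[1,0,0,0.036,0,0,0]]'; python3 -m pendant '[[1,0,0,0.004,0,0,0],[1,0,0,0.008,0,0,0],[1,0,0,0.008,0,0,0],[1,0,0,0.008,0,0,0]]'
```

```text
time: 7.58
ee_pos: [0.5527, 0.2472, 0.0878]
eef_rot: [0.978, 0.207, 0.0, 0.0]
ft_force: [-0.3, 0.2, -0.5]
width: 0.0641
grip_force: 20.7
time: 8.07
ee_pos: [0.5526, 0.2477, 0.0857]
eef_rot: [0.978, 0.208, 0.0, -0.0]
ft_force: [-2.6, 2.2, 4.2]
width: 0.064
grip_force: 20.9
```

Contact comes at 0.0857, exactly the predicted seat height. I'm releasing, backing off, and looking.

```bash
python3 -m pendant '[[-1,0,0,0,0,0,0],[-1,0,0,0,0,0,0],[-1,0,0,0,0,0,0],[-1,0,0,-0.05,0,0,0],[-1,0,0,-0.12,0,0,0],[-1,0,0,-0.2,0,0,0],[-1,0,0.2,-0.25,0,0,0],[-1,0,0.4,-0.25,0,0,0]]';  python3 -m pendant '[[-1,-0.05,0.2,0,0,0,0],[-1,-0.1,0.4,0,0,0,0],[-1,-0.1,0.4,0,0,0,0]]'; python3 - <<'E'
from h import *
c=Cam("side"); c.crop(190,180,340,310,4); 
for z,ra in((.069,.0335),(.080,.032)): c.draw(circ(.552,.248,z,ra),(0,255,255))
cv2.imwrite("pics/n1.png",c.big)
print(move_to([.5135,.011,.15]),move_to([.5135,.011,.055]))
E
```

```text
time: 9.07
ee_pos: [0.6029, 0.1372, 0.1641]
eef_rot: [0.978, 0.208, 0.002, 0.0]
ft_force: [0.8, -0.7, -0.4]
width: 0.0875
grip_force: 0.0
time: 9.45
ee_pos: [0.6237, 0.0084, 0.1618]
eef_rot: [0.979, 0.203, 0.0, 0.002]
ft_force: [-0.7, -0.1, -0.7]
width: 0.0872
grip_force: 0.0
(array([-0.338, -0.142,  0.039]), array([0., 0., 0.])) (array([-0.338, -0.142,  0.356]), array([0., 0., 0.]))
```

View pics/n1.png

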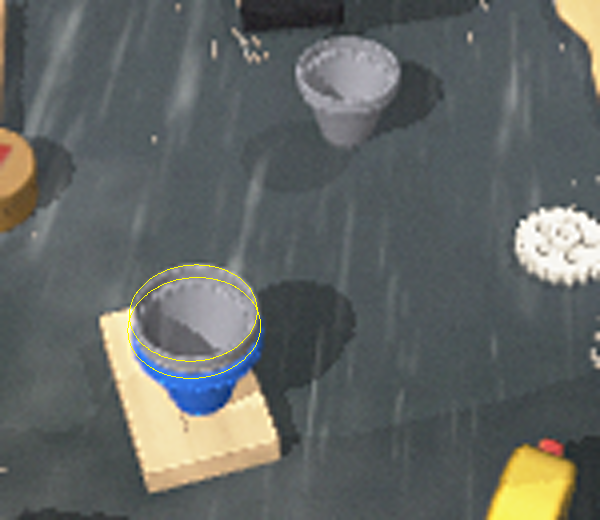

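The side crop shows the grey cup seated level in the blue collar, with its rim at about (195,320), and the second grey standing untouched at (348,75). Next is the second cup.

```bash
python3 -m pendant '[[-1,-0.1,-0.04,0.02,0,0,0],[-1,-0.2,-0.08,0.04,0,0,0],[-1,-0.3,-0.13,0.06,0,0,0],[-1,-0.338,-0.142,0.08,0,0,0],[-1,-0.338,-0.142,0.08,0,0,0]]'; python3 - <<'E'
from h import *
T=Cam("top");S=Cam("side"); hsv=cv2.cvtColor(T.im,cv2.COLOR_BGR2HSV)
m=cv2.inRange(hsv,(100,120,60),(125,255,255)); print("blue collar now",blob(m,(178,186),.065,T))
# blue foot/collar silhouette in the side view: leftmost and rightmost columns of the blue collar
hs=cv2.cvtColor(S.im,cv2.COLOR_BGR2HSV); b=cv2.inRange(hs,(100,120,60),(125,255,255))[230:300,210:270]
y,x=np.nonzero(b); print("side blue px: x",x.min()+210,x.max()+210,"ymax",y.max()+230)
for p in([.552,.248],[.549,.25],[.552,.252]):
    q=S.proj(circ(*p,.063,.0335)); f=S.proj(circ(*p,.018,.016)); print(p,q[:,0].min(),q[:,0].max(),f[:,1].max())
print(move_to([.5135,.011,.055]))
E
```

```text
time: 10.12
ee_pos: [0.5127, 0.0141, 0.1369]
eef_rot: [0.978, 0.208, 0.0, 0.0]
ft_force: [0.2, -0.2, -0.1]
width: 0.0871
grip_force: 0.0Traceback (most recent call last):
  File "<stdin>", line 3, in <module>
  File "h.py", line 20, in blob
    cs,_=cv2.findContours(m,cv2.RETR_EXTERNAL,cv2.CHAIN_APPROX_NONE); c=cv2.convexHull(max(cs,key=cv2.contourArea))
                                                                                       ~~~^^^^^^^^^^^^^^^^^^^^^^^^
ValueError: max() iterable argument is empty
```

```bash
python3 - <<'E'
from h import *
S=Cam("side")
hs=cv2.cvtColor(S.im,cv2.COLOR_BGR2HSV); b=cv2.inRange(hs,(100,120,60),(125,255,255))[230:300,210:270]
y,x=np.nonzero(b); print("side blue px: x",x.min()+210,x.max()+210,"ymax",y.max()+230)
for p in([.552,.248],[.549,.25],[.552,.252]):
    q=S.proj(circ(*p,.063,.0335)); f=S.proj(circ(*p,.018,.016)); print(p,q[:,0].min(),q[:,0].max(),f[:,1].max())
print(move_to([.5135,.011,.055]))
E
python3 -m pendant '[[-1,0.007,0.008,0.05,0,0,0],[-1,0.007,0.008,0.1,0,0,0],[-1,0.007,0.008,0.15,0,0,0],[-1,0.007,0.008,0.2,0,0,0],[-1,0.007,0.008,0.25,0,0,0],[-1,0.007,0.008,0.27,0,0,0],[-1,0.007,0.008,0.27,0,0,0]]'
```

```text
side blue px: x 223 255 ymax 283
[0.552, 0.248] 221.71122124881433 254.72303054423557 283.46933287623517
[0.549, 0.25] 222.87618127944248 255.9717740586145 284.4585255999227
[0.552, 0.252] 221.17509269347198 254.31153795446616 284.9959833882356
(array([-0.005,  0.008,  0.273]), array([0., 0., 0.]))
time: 11.15
ee_pos: [0.5154, 0.0121, 0.055]
eef_rot: [0.978, 0.207, -0.0, -0.0]
ft_force: [-0.1, -0.7, 0.7]
width: 0.0874
grip_force: 0.0
```

```bash
python3 -m pendant '[[-1,-0.007,0,-0.004,0,0,0],[-1,-0.007,0,-0.004,0,0,0],[1,-0.007,0,-0.004,0,0,0],[1,-0.007,0,-0.004,0,0,0],[1,-0.007,0,-0.004,0,0,0],[1,-0.007,0,-0.004,0,0,0],[1,-0.007,0,-0.004,0,0,0]]' 20; python3 -m pendant '[[1,0,0,-0.02,0,0,0],[1,0,0,-0.06,0,0,0],[1,0,0,-0.12,0,0,0],[1,0,0,-0.18,0,0,0],[1,0,0,-0.25,0,0,0],[1,0,0,-0.33,0,0,0],[1,0,0,-0.33,0,0,0]]'; python3 - <<'E'
from h import *
print(move_to([.5515,.2485,.157]))
E
```

```text
time: 12.02
ee_pos: [0.5138, 0.0111, 0.0566]
eef_rot: [0.978, 0.207, 0.0, 0.0]
ft_force: [0.4, -0.1, 1.6]
width: 0.0636
grip_force: 20.5
time: 12.9
ee_pos: [0.515, 0.0114, 0.1582]
eef_rot: [0.978, 0.207, 0.002, 0.001]
ft_force: [-0.1, 0.0, -1.5]
width: 0.0637
grip_force: 20.4
(array([ 0.432, -0.673,  0.004]), array([0., 0., 0.]))
```

```bash
python3 -m pendant '[[1,0.04,-0.07,0,0,0,0],[1,0.13,-0.2,0,0,0,0],[1,0.22,-0.34,0,0,0,0],[1,0.31,-0.48,0,0,0,0],[1,0.38,-0.6,0,0,0,0],[1,0.43,-0.67,0,0,0,0],[1,0.43,-0.67,0,0,0,0],[1,0.43,-0.67,0,0,0,0]]'; python3 - <<'E'
from h import *
print(move_to([.5515,.2485,.097]))
E
```

```text
time: 13.9
ee_pos: [0.5499, 0.2462, 0.155]
eef_rot: [0.978, 0.207, -0.0, 0.0]
ft_force: [0.3, -0.4, -0.2]
width: 0.0639
grip_force: 20.4
(array([ 0.008, -0.005,  0.193]), array([0., 0., 0.]))
```

```bash
python3 -m pendant '[[1,0.006,-0.005,0.03,0,0,0],[1,0.006,-0.005,0.06,0,0,0],[1,0.006,-0.005,0.09,0,0,0],[1,0.006,-0.005,0.12,0,0,0],[1,0.006,-0.005,0.15,0,0,0],[1,0.006,-0.005,0.17,0,0,0],[1,0.006,-0.005,0.182,0,0,0],[1,0.006,-0.005,0.182,0,0,0]]';  python3 -m pendant '[[1,0,0,0.004,0,0,0],[1,0,0,0.008,0,0,0],[1,0,0,0.008,0,0,0],[1,0,0,0.008,0,0,0]]'
```

```text
time: 14.9
ee_pos: [0.551, 0.2494, 0.1008]
eef_rot: [0.978, 0.207, -0.0, 0.0]
ft_force: [-0.1, 0.2, 0.7]
width: 0.0637
grip_force: 20.4
time: 15.4
ee_pos: [0.5511, 0.2494, 0.0986]
eef_rot: [0.978, 0.207, 0.0, 0.0]
ft_force: [-0.3, -0.7, -0.2]
width: 0.0638
grip_force: 20.4
```

```bash
python3 -m pendant '[[1,0,0,0.004,0,0,0],[1,0,0,0.008,0,0,0],[1,0,0,0.008,0,0,0],[1,0,0,0.008,0,0,0]]'
```

```text
time: 15.9
ee_pos: [0.5512, 0.2496, 0.0965]
eef_rot: [0.978, 0.207, 0.0, -0.0]
ft_force: [-0.1, -0.5, 5.2]
width: 0.0637
grip_force: 20.5
```

```bash
python3 -m pendant '[[-1,0,0,0,0,0,0],[-1,0,0,0,0,0,0],[-1,0,0,0,0,0,0],[-1,0,0,-0.05,0,0,0],[-1,0,0,-0.12,0,0,0],[-1,0,0,-0.2,0,0,0],[-1,0,0,-0.28,0,0,0],[-1,0,0,-0.28,0,0,0]]'; python3 - <<'E'
from h import *
c=Cam("side"); hs=cv2.cvtColor(c.im,cv2.COLOR_BGR2HSV); b=cv2.inRange(hs,(100,120,60),(125,255,255))[230:300,210:270]
y,x=np.nonzero(b); print("side blue px: x",x.min()+210,x.max()+210,"ymax",y.max()+230)
c.crop(180,180,330,310,4)
for z,ra in((.069,.0335),(.091,.032)): c.draw(circ(.551,.249,z,ra),(0,255,255))
cv2.imwrite("pics/n2.png",c.big)
print(move_to([.551,.249,.0585]))
E
```

```text
time: 16.9
ee_pos: [0.5522, 0.2503, 0.1836]
eef_rot: [0.978, 0.207, 0.003, -0.0]
ft_force: [0.3, -0.0, -0.1]
width: 0.0868
grip_force: 0.0
side blue px: x 224 255 ymax 283
(array([-0.004,  0.001,  0.411]), array([0., 0., 0.]))
```

View pics/n2.png

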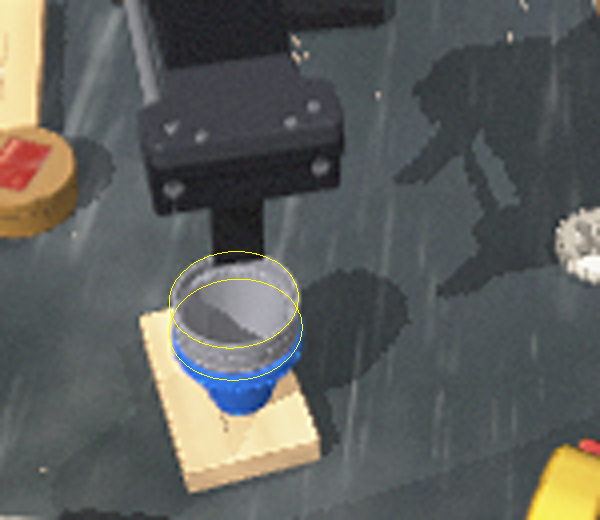

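The crop shows both greys nested and level in the blue cup, with the top rim at about (235,305). It has the same small calibration offset as before. I'm descending with the fingers open to the blue collar.

```bash
python3 -m pendant '[[-1,-0.004,0,0.06,0,0,0],[-1,-0.004,0,0.13,0,0,0],[-1,-0.004,0,0.2,0,0,0],[-1,-0.004,0,0.27,0,0,0],[-1,-0.004,0,0.33,0,0,0],[-1,-0.004,0,0.38,0,0,0],[-1,-0.004,0,0.41,0,0,0],[-1,-0.004,0,0.41,0,0,0]]'; python3 -m pendant '[[-1,0,0,0,0,0,0],[1,0,0,0,0,0,0],[1,0,0,0,0,0,0],[1,0,0,0,0,0,0],[1,0,0,0,0,0,0],[1,0,0,0,0,0,0]]' 25
```

```text
time: 17.95
ee_pos: [0.5497, 0.2489, 0.0566]
eef_rot: [0.978, 0.207, -0.0, 0.0]
ft_force: [0.7, 0.4, -0.2]
width: 0.0872
grip_force: 0.0
time: 18.7
ee_pos: [0.5503, 0.2487, 0.0574]
eef_rot: [0.978, 0.207, 0.0, 0.0]
ft_force: [1.1, -2.6, 2.9]
width: 0.066
grip_force: 25.0
```

```bash
python3 -m pendant '[[1,0,0,-0.01,0,0,0],[1,0,0,-0.03,0,0,0],[1,0,0,-0.06,0,0,0],[1,0,0,-0.1,0,0,0],[1,0,0,-0.15,0,0,0],[1,0,0,-0.2,0,0,0],[1,0,0,-0.25,0,0,0],[1,0,0,-0.3,0,0,0]]'; python3 -m pendant '[[1,0,0,-0.05,0,0,0],[1,0,0,-0.09,0,0,0],[1,0,0,-0.12,0,0,0],[1,0,0,-0.13,0,0,0],[1,0,0,-0.13,0,0,0],[1,0,0,-0.13,0,0,0],[1,0,0,-0.13,0,0,0],[1,0,0,-0.13,0,0,0]]'; python3 - <<'E'
from h import *
c=Cam("side"); c.crop(180,120,330,310,3); cv2.imwrite("pics/l1.png",c.big)
E
```

```text
time: 19.7
ee_pos: [0.55, 0.2489, 0.1483]
eef_rot: [0.978, 0.207, 0.0, 0.0]
ft_force: [0.4, 0.0, -2.6]
width: 0.0659
grip_force: 25.0
time: 20.7
ee_pos: [0.5499, 0.2489, 0.1859]
eef_rot: [0.978, 0.207, -0.0, 0.0]
ft_force: [-0.5, -0.1, -2.1]
width: 0.0663
grip_force: 25.0
```

View pics/l1.png

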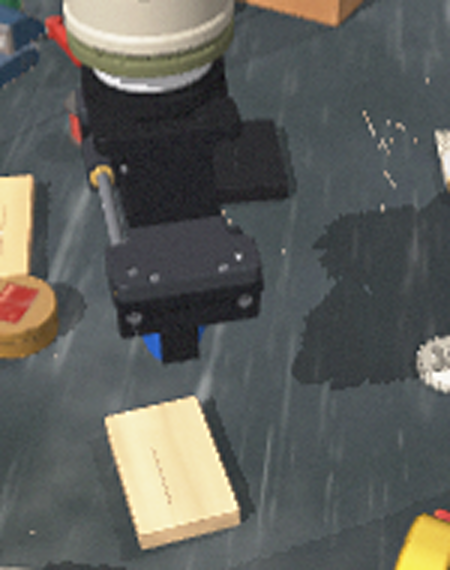

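The stack is off the board, which is empty at (175,470), and blue shows beside the near finger at (160,345). The finger hides most of the cup, so I'm checking its height and tilt with numbers.

```bash
python3 - <<'E'
from h import *
S=Cam("side"); hs=cv2.cvtColor(S.im,cv2.COLOR_BGR2HSV); b=cv2.inRange(hs,(100,120,40),(125,255,255)); b[:,:215]=0;b[:,270:]=0;b[:215]=0;b[260:]=0
for y in range(215,260):
    x=np.nonzero(b[y])[0]
    if len(x): print(y,x.min(),x.max(),len(x),end=" | ")
print()
x,y=.550,.2487; z=.1465
for n,h,ra in(("foot",0,.016),("cone",.04,.028),("collar0",.04,.0335),("rim",.051,.0335),("top",.073,.032)):
    q=S.proj(circ(x,y,z+h,ra)); print(n,q.min(0).round(1),q.max(0).round(1))
s=r.read_state();R0=R.from_quat(s["eef_rot"]).as_matrix()
print("near fingertip",S.proj([s["ee_pos"]+R0@[dx,-.034,.014] for dx in(-.0095,.0095)]).round(1), S.proj([s["ee_pos"]+R0@[0,-.045,.014]]).round(1))
print(s["ft_force"],s["grip_force"],s["width"],np.abs(s["joint_vel"]).max())
E
```

```text
228 247 247 1 | 229 246 247 2 | 230 246 247 2 | 231 228 246 7 | 232 227 246 8 | 233 228 246 7 | 234 228 233 6 | 235 229 233 5 | 236 229 233 5 | 237 230 233 4 | 238 231 233 3 | 239 232 233 2 | 
foot [228.7 228.2] [245.6 240.1]
cone [220.8 208.4] [251.5 229.1]
collar0 [217.8 206.4] [254.5 231.2]
rim [217.4 202. ] [254.3 226.7]
top [217.2 193.4] [253.3 216.8]
near fingertip [[245.1 236.2]
 [234.6 237.9]] [[241.  241.4]]
[-0.78363759  0.72929601 -1.34673644] 24.974318298042704 0.0659464990307118 0.0015483357787688056
```

```bash
python3 -c "
from bench import r
print(r.close_job())"
```

```text
the job is handed in; nothing more can be done
None
```

I nested both grey cups in the blue cup on the board, then gripped the blue collar and lifted the stack level, its foot about 128 mm above the board by my camera check; it was held still there when I handed the job in (verdict not shown).

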